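# Show where the stray cassette belongs

### The job

Show a colleague where the stray cassette belongs, by pointing only: bring the point midway between the fingertips to about 2 cm above the middle of the cassette that lies on the bench outside the tray and hold it there for two full seconds, then do the same over the middle of the tray's one empty pocket and finish still pointing there. Touch and move nothing, and on the way pass well above the other cassettes and the steel mould instead of coming down over them.

Things in the scene. Friction and masses are not known exactly. Their poses are not given: they have to be found in the camera images.
- stray: the stray cassette, the only cassette lying on the bench outside the tray: white plastic embedding cassette 41 x 28 x 7 mm (x, y, z), the lid with lattice windows; origin at the centre of its underside, top 7 mm above it; x along its length (its sloped end at -x), z up. Loose, 14 g
- free_place: the one empty pocket of the tray, 45 x 32 mm (along the tray's x and y), 6 mm deep: origin at the centre of the pocket's floor, 4 mm above the bench; the tray's rim is 6 mm above this point. Any of the six pockets may be the empty one
- tray: flat black plastic cassette tray, fixed, 134 x 160 x 10 mm (x, y, z), with 2 x 3 pockets 60 mm apart in x and 48 mm apart in y; origin at the centre of its underside, on the bench; turned by up to 0.4 rad; it may stand on either side of the bench's middle, the stray cassette on the other
- cassette1: lying in one of the tray's pockets (underside 4 mm, top 11 mm above the bench): white plastic embedding cassette 41 x 28 x 7 mm (x, y, z), the lid with lattice windows; origin at the centre of its underside, top 7 mm above it; x along its length (its sloped end at -x), z up. Loose, 14 g
- cassette2: lying in one of the tray's pockets (underside 4 mm, top 11 mm above the bench): white plastic embedding cassette 41 x 28 x 7 mm (x, y, z), the lid with lattice windows; origin at the centre of its underside, top 7 mm above it; x along its length (its sloped end at -x), z up. Loose, 14 g
- cassette3: lying in one of the tray's pockets (underside 4 mm, top 11 mm above the bench): white plastic embedding cassette 41 x 28 x 7 mm (x, y, z), the lid with lattice windows; origin at the centre of its underside, top 7 mm above it; x along its length (its sloped end at -x), z up. Loose, 14 g
- cassette4: lying in one of the tray's pockets (underside 4 mm, top 11 mm above the bench): white plastic embedding cassette 41 x 28 x 7 mm (x, y, z), the lid with lattice windows; origin at the centre of its underside, top 7 mm above it; x along its length (its sloped end at -x), z up. Loose, 14 g
- cassette5: lying in one of the tray's pockets (underside 4 mm, top 11 mm above the bench): white plastic embedding cassette 41 x 28 x 7 mm (x, y, z), the lid with lattice windows; origin at the centre of its underside, top 7 mm above it; x along its length (its sloped end at -x), z up. Loose, 14 g
- mould: bystander: small open steel base mould, 45 x 32 x 12 mm, 70 to 90 mm from the stray cassette; origin at the centre of its underside, on the bench. Loose
- dish: bystander: closed round glass dish, 90 mm across, 14 mm high, its centre 85 to 95 mm from the stray cassette's; origin at the centre of its underside, on the bench. Loose
- bottle: bystander: upright amber glass bottle, 36 mm across, 80 mm high (cap included), beyond the work; origin at the centre of its underside, on the bench. Loose
- jar: bystander: upright glass jar with a black lid, 52 mm across, 65 mm high, between the robot and the work; origin at the centre of its underside, on the bench. Loose

How it is judged:
On the way, in this order (a step that is already met when the one before it is completed fails the run):
1. the fingertips dwell just above the stray cassette (horizontal distance between the grasp point and stray below 0.02 m and z of the grasp point in the frame of stray between 0.025 and 0.071 m), for 1.8 s.
2. then the fingertips dwell just above the empty pocket (horizontal distance between the grasp point and free_place below 0.02 m and z of the grasp point in the frame of free_place between 0.024 and 0.07 m), for 1.8 s.
At the end, for the whole second after the job is handed in: The point midway between the fingertips (19 mm ahead of the grasp point) is above the middle of the empty pocket, the grasp point within 20 mm of it sideways, the tips no lower than the tray's rim and at most 45 mm above it; every loose thing is at rest within 5 mm of where it began (all of step 2 and distance of each of cassette1, cassette2, cassette3, cassette4, cassette5, stray, mould, dish, bottle, jar from where it was at the start of the episode below 0.005 m and linear speed of each of cassette1, cassette2, cassette3, cassette4, cassette5, stray, mould, dish, bottle, jar below 0.02 m/s); the robot touches nothing.
It fails at once if the robot touches anything (contact force between any of the fingers, the arm and anything else above 0.3 N).
It fails at once if something is moved, lifted or carried (more than 8 mm) (distance of any of cassette1, cassette2, cassette3, cassette4, cassette5, stray, mould, dish, bottle, jar from where it was at the start of the episode above 0.008 m).
It fails at once if the fingertips come down (tips under about 25 mm) over the middle of another cassette or the mould, as if pointing at it ((horizontal distance between the grasp point and cassette1 below 0.014 m and z of the grasp point in the frame of cassette1 below 0.051 m) or (horizontal distance between the grasp point and cassette2 below 0.014 m and z of the grasp point in the frame of cassette2 below 0.051 m) or (horizontal distance between the grasp point and cassette3 below 0.014 m and z of the grasp point in the frame of cassette3 below 0.051 m) or (horizontal distance between the grasp point and cassette4 below 0.014 m and z of the grasp point in the frame of cassette4 below 0.051 m) or (horizontal distance between the grasp point and cassette5 below 0.014 m and z of the grasp point in the frame of cassette5 below 0.051 m) or (horizontal distance between the grasp point and mould below 0.014 m and z of the grasp point in the frame of mould below 0.056 m)).
It also fails if it takes over 45 s, if anything falls off the work surface, if the arm or the gripper's body presses on something with over 40 N, if the wrist force passes 120 N, or if a joint passes its speed limit or range.

### The arm

A 7-joint arm with a two-finger parallel gripper is mounted at the origin on the work surface. World frame = base frame: x ahead of the robot, y to its left, z up, the work surface at z = 0. Lengths are in m, angles in rad, forces in N, time in s.
With the tool pointing down it reaches from about 0.4 to 0.85 m from the base axis. Payload 4.5 kg.
Tool frame: the origin (TCP) lies at the very end of the fingers, on their centre line; the grasp point (between the pads) lies 19 mm behind it; z points along the fingers, y is the line along which they close (so a half turn about z gives the same grasp; the last joint's range is limited). The gripper opens to 88 mm and grips with 3 to 60 N. Pads are 18 mm wide; open, the fingers measure 123 mm over their backs; the gripper's body (75 mm by 187 mm) begins 45 mm behind the grasp point.
Start: joints at [1.249, 0.689, -0.195, 1.565, 0.157, 0.902, -0.215], TCP at [0.218, -0.586, 0.239] pointing down, gripper open.
Joint ranges: [-3.01, 3.01], [-0.46, 2.08], [-1.47, 1.51], [0.13, 2.56], [-1, 4.14], [0.04, 2.09], [-2.66, 2.66]. Speed limits (rad/s): [2.57, 2.57, 3.14, 3.14, 3.14, 3.14, 3.14].

### API

Orientations are given as a unit quaternion [x, y, z, w].
In Python, from plant import r, eyes, nets gives the robot as it stands.
- The arm moves only by the shell command python3 -m pendant 'ROWS' [FORCE]. ROWS is JSON, a list of rows, each an object of numbers: "claw": the opening, from 0 (shut) to 1 (fully open); "dx", "dy", "dz": the shift along the world's x, y, z in mm; "twist": the turn about the world's z in rad. In form: [{"claw": .., "dx": .., "dy": .., "dz": .., "twist": ..}, ...]. A call has 1 to 8 rows; each row is the pose to reach, as a shift and turn from the pose commanded when the call began; what a row does not reach only later rows make up. A row lasts 1/10 s, in which the tool goes at most 50 mm and 8.59 degrees, less where a joint would pass 70% of its speed; a pose out of reach is approached as far as the arm can. A call with a gripper value outside its range is refused whole. The fingers move at their own pace and stop on an object; FORCE is the grip in N (left out, the last holds). Time passes only in rows, so rows that repeat a pose let the fingers close. It gives the time, the measured TCP pose, the force, the opening and the grip force at its end, in the units of the state.
- r.get_state(): the state, without advancing time (a new reading comes with each control period).
- eyes.snapshot(name): name is "scene" or "top"; returns (picture, depth): 400x640x3 uint8, blue, green, red; 400x640 float32, m along the optical axis (not along the pixel's ray), 0 where there is no reading.
- eyes.camera_info(name): a dict with "K" (3x3 intrinsics, pixels), "world_to_cam" (4x4, takes a point from world to camera coordinates). Camera axes: x right, y down, z forward; pixel columns grow to the right and rows downward; lengths in m; the calibration is good to about 2 mm. A picture is of the moment at which its call begins. camera_info takes no time and is no camera call.
- r.finish_job(): hands the job in; it is judged then, once.
Trained networks look in the newest picture that a camera, given by its name, has taken for a name from the list of things; names that differ only in an ending like _2 or _b are one class to them, and where a whole thing is asked for, a point or a joint stands for the part that bears it (a point fixed in the world has none). Each returns a list of dicts, best first, with "confidence" (0 to 1); they miss things now and then, are a little off and sometimes report something else, mostly with a low value. They report only what shows in the picture. A call takes as long as a camera call.
- nets.spot_in(camera, query): "box" ([left, top, width, height] as shares, 0 to 1, of the picture: columns of its width, rows of its height, round what is visible of it).
- nets.place_of(camera, query): "position" ([column, row] as shares, 0 to 1, of the picture: columns of its width, rows of its height: a listed point, or the origin of a listed thing).
The state is a dict: "clock": time; "q": joint angles; "qd": joint speeds; "joint_torque": joint torques, N m; "tool_pos": TCP position; "eef_rot": TCP orientation; "contact_force": force on the tool from outside, world axes, zero at the start; "moment": the same for the moment, N m; "opening": opening from 0.0 (shut) to 1.0 (fully open); "finger_force": force on a finger pad.
Only numpy, scipy, OpenCV 4.12 (cv2) and the standard library are available. Lean on these libraries where they do the work, as an engineer would, in place of code of your own. Each camera call takes 0.05 s, during which the arm holds its last target. There are 200 camera calls.

## Working session

There is one attempt and no reset: what is moved stays moved. The work goes in short steps, Python scripts to look and compute and a shell command to move; the robot and the scene stay as the last step left them, time stands still between calls to the robot, and variables do not carry over. Pictures are saved under pics/ and viewed, at most 10 in all, crops included, and the job is handed in when it is done.

```bash
mkdir -p pics; cat > h.py <<'E'
import numpy as np, cv2
from plant import r, eyes, nets
def ray(cam,u,v,z):
    i=eyes.camera_info(cam);K=np.array(i["K"]);T=np.array(i["world_to_cam"])
    R,t=T[:3,:3],T[:3,3];c=-R.T@t;d=R.T@np.linalg.inv(K)@[u,v,1]
    return c+d*(z-c[2])/d[2]
def cloud(cam,dep):
    i=eyes.camera_info(cam);K=np.array(i["K"]);T=np.array(i["world_to_cam"])
    v,u=np.indices(dep.shape);p=np.stack([u,v,np.ones_like(u)],-1)@np.linalg.inv(K).T*dep[...,None]
    return (p-T[:3,3])@T[:3,:3]
E
python3 - <<'E'
from h import *
s=r.get_state();print(s["clock"],s["tool_pos"],s["opening"])
for c in("top","scene"):
    im,d=eyes.snapshot(c);cv2.imwrite(f"pics/{c}0.png",im);np.save(f"{c}0.npy",d);P=cloud(c,d)
    print(c,np.round(np.array(eyes.camera_info(c)["world_to_cam"]),3).tolist())
    for q in("stray","free_place","tray","mould","dish","bottle","jar"):
        for o in nets.place_of(c,q)[:6 if q=="stray" else 2]:
            u,v=o["position"][0]*640,o["position"][1]*400
            vi,ui=min(int(v),399),min(int(u),639)
            print(q,round(o["confidence"],2),round(u),round(v),"plane",ray(c,u,v,.004 if q=="free_place" else 0)[:2].round(3),"depth",P[vi,ui].round(3))
E
```

```text
0.0 [ 0.21745183 -0.58528239  0.23793081] 1.0003168962865552
top [[0.016, -1.0, 0.004, -0.01], [-0.992, -0.016, -0.122, 0.576], [0.122, -0.002, -0.993, 0.689], [0.0, 0.0, 0.0, 1.0]]
stray 0.63 413 192 plane [ 0.594 -0.182] depth [ 0.595 -0.178  0.009]
stray 0.63 321 308 plane [ 0.369 -0.004] depth [ 0.38  -0.004  0.065]
free_place 0.87 240 228 plane [0.518 0.155] depth [0.52  0.155 0.005]
tray 0.85 239 212 plane [0.55 0.16] depth [0.55  0.159 0.011]
mould 0.66 379 207 plane [ 0.562 -0.115] depth [ 0.563 -0.115  0.   ]
dish 0.76 405 151 plane [ 0.677 -0.167] depth [ 0.675 -0.162  0.015]
bottle 0.61 335 106 plane [ 0.767 -0.026] depth [ 0.748 -0.022  0.052]
jar 0.68 322 310 plane [ 0.365 -0.006] depth [ 0.375 -0.005  0.065]
scene [[-0.788, 0.615, -0.016, 0.455], [0.524, 0.657, -0.543, -0.28], [-0.324, -0.436, -0.84, 1.138], [0.0, 0.0, 0.0, 1.0]]
stray 0.79 254 159 plane [ 0.601 -0.186] depth [ 0.604 -0.181  0.008]
free_place 0.61 398 258 plane [0.523 0.166] depth [0.523 0.164 0.003]
tray 0.61 386 269 plane [0.554 0.168] depth [0.873 0.4   0.81 ]
mould 0.9 287 173 plane [ 0.568 -0.114] depth [ 0.569 -0.112  0.003]
mould 0.39 258 156 plane [ 0.59  -0.187] depth [ 0.593 -0.182  0.008]
dish 0.86 226 183 plane [ 0.677 -0.169] depth [ 0.681 -0.161  0.014]
bottle 0.78 229 262 plane [ 0.766 -0.018] depth [ 0.77  -0.007  0.024]
jar 0.58 393 161 plane [ 0.379 -0.003] depth [0.396 0.009 0.029]
```

View pics/top0.png

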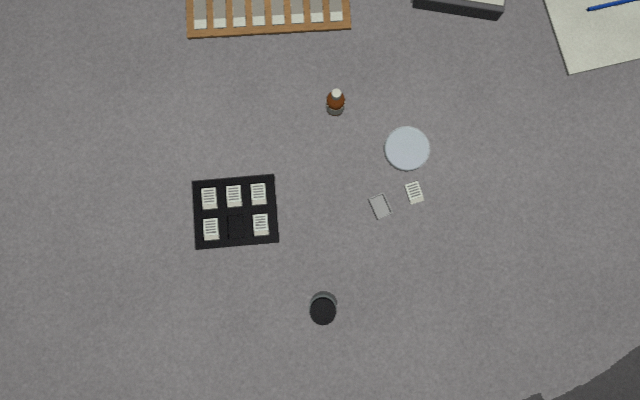

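View pics/scene0.png

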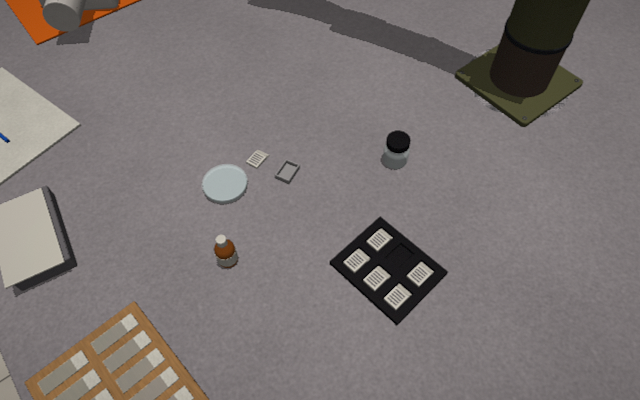

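The top view shows the tray with its empty pocket at about (236,227). The stray is at (414,192), with the mould at (379,206) and the dish at (407,148). The scene view agrees: stray (257,158), pocket (400,255). I'll refine these with blob centroids from both views.

```bash
python3 - <<'E'
from h import *
for c in("top","scene"):
    im=cv2.imread(f"pics/{c}0.png");P=cloud(c,np.load(f"{c}0.npy"))
    m=(im.min(2)>140).astype(np.uint8);m=cv2.morphologyEx(m,cv2.MORPH_CLOSE,np.ones((5,5)))
    n,l,s,ce=cv2.connectedComponentsWithStats(m)
    for i in range(1,n):
        if 80<s[i,4]<700:
            x=ray(c,*ce[i],.009)
            if .4<x[0]<.72 and abs(x[1])<.3: print(c,s[i,4],ce[i].round(1),x[:2].round(4),"depth z",np.median(P[l==i][:,2]).round(4))
E
```

```text
top 319 [414.4 192.5] [ 0.5919 -0.1826] depth z 0.0066
top 291 [257.9 193.5] [0.585  0.1222] depth z 0.0106
top 293 [233.3 195.5] [0.5802 0.17  ] depth z 0.0105
top 293 [208.7 197.9] [0.5748 0.2174] depth z 0.0105
top 359 [380.8 205.1] [ 0.5661 -0.117 ] depth z 0.0029
top 297 [260.2 224. ] [0.5257 0.1157] depth z 0.0107
top 302 [210.4 228.5] [0.5155 0.2112] depth z 0.0107
scene 207 [256.6 157.6] [ 0.5965 -0.1789] depth z 0.0065
scene 270 [378.8 239. ] [0.5277 0.1171] depth z 0.0108
scene 294 [356.1 259.8] [0.5873 0.1234] depth z 0.0109
scene 317 [419.6 273.6] [0.5178 0.2127] depth z 0.0108
scene 317 [376.1 277.5] [0.5822 0.1712] depth z 0.0109
scene 340 [397.  296.1] [0.5772 0.2189] depth z 0.0109
```

```bash
python3 -m pendant '[{"claw":0,"dx":40,"dy":40,"dz":0,"twist":0},{"claw":0,"dx":80,"dy":80,"dz":0,"twist":0},{"claw":0,"dx":120,"dy":120,"dz":0,"twist":0},{"claw":0,"dx":160,"dy":165,"dz":0,"twist":0},{"claw":0,"dx":200,"dy":210,"dz":0,"twist":0},{"claw":0,"dx":240,"dy":250,"dz":0,"twist":0},{"claw":0,"dx":270,"dy":290,"dz":0,"twist":0},{"claw":0,"dx":300,"dy":320,"dz":-20,"twist":0}]'
```

```text
clock: 1.6
tool_pos: [0.4929, -0.294, 0.229]
eef_rot: [0.984, 0.177, 0.001, 0.001]
contact_force: [0.7, -0.5, 1.1]
opening: 0.298
finger_force: 0.0
```

Both views agree to within a few mm: stray (0.594,-0.181), top at about 7 mm. The pocket is (0.522,0.164), taken as the midpoint of its two neighbours.

```bash
python3 -m pendant '[{"claw":0,"dx":35,"dy":35,"dz":-20,"twist":0},{"claw":0,"dx":65,"dy":70,"dz":-40,"twist":0},{"claw":0,"dx":77,"dy":85,"dz":-70,"twist":0},{"claw":0,"dx":77,"dy":85,"dz":-90,"twist":0},{"claw":0,"dx":77,"dy":85,"dz":-110,"twist":0},{"claw":0,"dx":77,"dy":85,"dz":-120,"twist":0},{"claw":0,"dx":77,"dy":85,"dz":-120,"twist":0}]'
```

```text
clock: 2.3
tool_pos: [0.5668, -0.2103, 0.1066]
eef_rot: [0.984, 0.177, -0.001, -0.001]
contact_force: [0.4, -0.3, 0.0]
opening: 0.006
finger_force: 0.0
```

```bash
python3 -m pendant '[{"claw":0,"dx":14,"dy":15,"dz":0,"twist":0},{"claw":0,"dx":28,"dy":29,"dz":-10,"twist":0},{"claw":0,"dx":28,"dy":29,"dz":-25,"twist":0},{"claw":0,"dx":28,"dy":29,"dz":-45,"twist":0},{"claw":0,"dx":28,"dy":29,"dz":-60,"twist":0},{"claw":0,"dx":28,"dy":29,"dz":-70,"twist":0},{"claw":0,"dx":28,"dy":29,"dz":-75,"twist":0},{"claw":0,"dx":28,"dy":29,"dz":-75,"twist":0}]'
python3 - <<'E'
from h import *
im,_=eyes.snapshot("scene");cv2.imwrite("pics/s1.png",cv2.resize(im[80:240,160:420],None,fx=3,fy=3))
print(r.get_state()["tool_pos"])
E
```

```text
clock: 3.1
tool_pos: [0.5952, -0.1817, 0.0322]
eef_rot: [0.984, 0.177, -0.0, -0.0]
contact_force: [-0.2, 0.0, -0.1]
opening: 0.004
finger_force: 0.0
[ 0.59571079 -0.18170257  0.03285364]
```

View pics/s1.png

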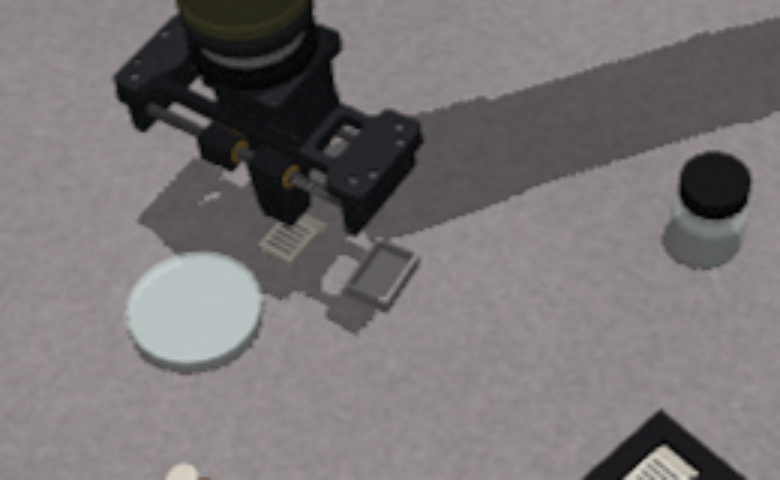

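The crop shows the closed fingertips just above the stray (crop pixel 290,235), touching nothing. I'll drop the last 5 mm and hold for over 2 s.

```bash
for i in 1; do python3 -m pendant '[{"claw":0,"dx":-1,"dy":0,"dz":-5,"twist":0},{"claw":0,"dx":-1,"dy":0,"dz":-5,"twist":0},{"claw":0,"dx":-1,"dy":0,"dz":-5,"twist":0},{"claw":0,"dx":-1,"dy":0,"dz":-5,"twist":0},{"claw":0,"dx":-1,"dy":0,"dz":-5,"twist":0},{"claw":0,"dx":-1,"dy":0,"dz":-5,"twist":0},{"claw":0,"dx":-1,"dy":0,"dz":-5,"twist":0},{"claw":0,"dx":-1,"dy":0,"dz":-5,"twist":0}]'; done
python3 -m pendant '[{"claw":0,"dx":0,"dy":0,"dz":0,"twist":0},{"claw":0,"dx":0,"dy":0,"dz":0,"twist":0},{"claw":0,"dx":0,"dy":0,"dz":0,"twist":0},{"claw":0,"dx":0,"dy":0,"dz":0,"twist":0},{"claw":0,"dx":0,"dy":0,"dz":0,"twist":0},{"claw":0,"dx":0,"dy":0,"dz":0,"twist":0},{"claw":0,"dx":0,"dy":0,"dz":0,"twist":0},{"claw":0,"dx":0,"dy":0,"dz":0,"twist":0}]'
python3 -m pendant '[{"claw":0,"dx":0,"dy":0,"dz":0,"twist":0},{"claw":0,"dx":0,"dy":0,"dz":0,"twist":0},{"claw":0,"dx":0,"dy":0,"dz":0,"twist":0},{"claw":0,"dx":0,"dy":0,"dz":0,"twist":0},{"claw":0,"dx":0,"dy":0,"dz":0,"twist":0},{"claw":0,"dx":0,"dy":0,"dz":0,"twist":0},{"claw":0,"dx":0,"dy":0,"dz":0,"twist":0},{"claw":0,"dx":0,"dy":0,"dz":0,"twist":0}]'
```

```text
clock: 3.95
tool_pos: [0.5947, -0.1814, 0.0278]
eef_rot: [0.984, 0.177, 0.0, 0.0]
contact_force: [-1.3, 0.4, 0.4]
opening: 0.005
finger_force: 0.0
clock: 4.75
tool_pos: [0.5947, -0.1814, 0.0278]
eef_rot: [0.984, 0.177, 0.0, 0.0]
contact_force: [-0.4, -0.7, 0.2]
opening: 0.006
finger_force: 0.0
clock: 5.55
tool_pos: [0.5947, -0.1814, 0.0278]
eef_rot: [0.984, 0.177, 0.0, 0.0]
contact_force: [-0.7, 0.5, 0.1]
opening: 0.003
finger_force: 0.0
```

Held for over 2.3 s. Next: rise and cross high to the pocket.

```bash
python3 -m pendant '[{"claw":0,"dx":0,"dy":0,"dz":40,"twist":0},{"claw":0,"dx":0,"dy":0,"dz":80,"twist":0},{"claw":0,"dx":0,"dy":0,"dz":110,"twist":0},{"claw":0,"dx":-8,"dy":35,"dz":120,"twist":0},{"claw":0,"dx":-17,"dy":80,"dz":120,"twist":0},{"claw":0,"dx":-26,"dy":125,"dz":120,"twist":0},{"claw":0,"dx":-35,"dy":170,"dz":120,"twist":0},{"claw":0,"dx":-45,"dy":210,"dz":120,"twist":0}]'
python3 -m pendant '[{"claw":0,"dx":-9,"dy":45,"dz":0,"twist":0},{"claw":0,"dx":-18,"dy":85,"dz":0,"twist":0},{"claw":0,"dx":-24,"dy":115,"dz":0,"twist":0},{"claw":0,"dx":-28,"dy":130,"dz":0,"twist":0},{"claw":0,"dx":-28,"dy":135,"dz":0,"twist":0},{"claw":0,"dx":-28,"dy":135,"dz":0,"twist":0},{"claw":0,"dx":-28,"dy":135,"dz":0,"twist":0}]'
```

```text
clock: 6.35
tool_pos: [0.5493, 0.0311, 0.148]
eef_rot: [0.984, 0.177, 0.0, -0.0]
contact_force: [0.2, -0.2, 0.9]
opening: 0.003
finger_force: 0.0
clock: 7.05
tool_pos: [0.5222, 0.1619, 0.1477]
eef_rot: [0.984, 0.176, 0.0, 0.001]
contact_force: [0.3, 0.3, -0.1]
opening: 0.01
finger_force: 0.0
```

```bash
python3 -m pendant '[{"claw":0,"dx":0,"dy":2,"dz":-25,"twist":0},{"claw":0,"dx":0,"dy":2,"dz":-50,"twist":0},{"claw":0,"dx":0,"dy":2,"dz":-75,"twist":0},{"claw":0,"dx":0,"dy":2,"dz":-95,"twist":0},{"claw":0,"dx":0,"dy":2,"dz":-107,"twist":0},{"claw":0,"dx":0,"dy":2,"dz":-114,"twist":0},{"claw":0,"dx":0,"dy":2,"dz":-117,"twist":0},{"claw":0,"dx":0,"dy":2,"dz":-117,"twist":0}]'
python3 - <<'E'
from h import *
im,_=eyes.snapshot("scene");cv2.imwrite("pics/s2.png",cv2.resize(im[140:340,190:460],None,fx=2.9,fy=2.9))
E
```

```text
clock: 7.85
tool_pos: [0.5221, 0.1654, 0.031]
eef_rot: [0.984, 0.177, 0.0, 0.0]
contact_force: [-0.1, 0.5, 1.1]
opening: 0.003
finger_force: 0.0
```

View pics/s2.png

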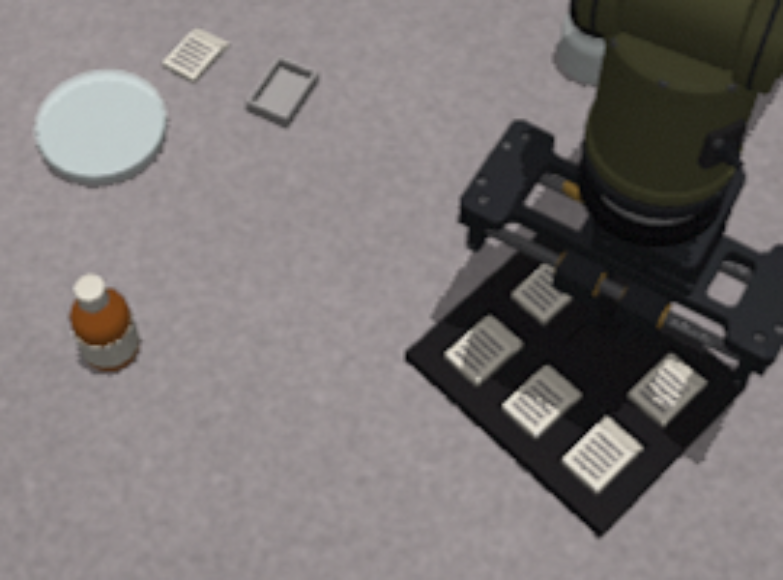

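```bash
python3 -m pendant '[{"claw":0,"dx":0,"dy":0,"dz":0,"twist":0},{"claw":0,"dx":0,"dy":0,"dz":0,"twist":0},{"claw":0,"dx":0,"dy":0,"dz":0,"twist":0},{"claw":0,"dx":0,"dy":0,"dz":0,"twist":0},{"claw":0,"dx":0,"dy":0,"dz":0,"twist":0},{"claw":0,"dx":0,"dy":0,"dz":0,"twist":0},{"claw":0,"dx":0,"dy":0,"dz":0,"twist":0},{"claw":0,"dx":0,"dy":0,"dz":0,"twist":0}]'
python3 -m pendant '[{"claw":0,"dx":0,"dy":0,"dz":0,"twist":0},{"claw":0,"dx":0,"dy":0,"dz":0,"twist":0},{"claw":0,"dx":0,"dy":0,"dz":0,"twist":0},{"claw":0,"dx":0,"dy":0,"dz":0,"twist":0},{"claw":0,"dx":0,"dy":0,"dz":0,"twist":0},{"claw":0,"dx":0,"dy":0,"dz":0,"twist":0},{"claw":0,"dx":0,"dy":0,"dz":0,"twist":0},{"claw":0,"dx":0,"dy":0,"dz":0,"twist":0}]'
python3 -m pendant '[{"claw":0,"dx":0,"dy":0,"dz":0,"twist":0},{"claw":0,"dx":0,"dy":0,"dz":0,"twist":0},{"claw":0,"dx":0,"dy":0,"dz":0,"twist":0},{"claw":0,"dx":0,"dy":0,"dz":0,"twist":0},{"claw":0,"dx":0,"dy":0,"dz":0,"twist":0},{"claw":0,"dx":0,"dy":0,"dz":0,"twist":0},{"claw":0,"dx":0,"dy":0,"dz":0,"twist":0},{"claw":0,"dx":0,"dy":0,"dz":0,"twist":0}]'
```

```text
clock: 8.7
tool_pos: [0.5217, 0.1656, 0.0307]
eef_rot: [0.984, 0.177, -0.0, 0.0]
contact_force: [1.0, -1.0, 0.3]
opening: -0.001
finger_force: 0.0
clock: 9.5
tool_pos: [0.5217, 0.1656, 0.0308]
eef_rot: [0.984, 0.177, 0.0, 0.0]
contact_force: [0.5, -0.5, -0.3]
opening: 0.004
finger_force: 0.0
clock: 10.3
tool_pos: [0.5217, 0.1656, 0.0308]
eef_rot: [0.984, 0.177, 0.0, 0.0]
contact_force: [0.1, 0.4, 0.1]
opening: 0.008
finger_force: 0.0
```

The fingers are over the empty pocket (crop pixel ~600,330). All five cassettes, the stray, the mould, the dish and the bottle are still in place.

```bash
python3 -c "
from plant import r
print(r.finish_job())"
```

```text
the job is handed in; nothing more can be done
None
```

I handed the job in with the arm still pointing about 2 cm above the tray's empty pocket, after holding over 2 s above both the stray cassette and the pocket; I saw no sign of contact or of anything moving, but the verdict was not returned.

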